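# Fetch the leveller from behind the other coffee tools

### The arm

A 7-joint arm with a two-finger parallel gripper is mounted at the origin on a cart in front of the work surface, level with it; the furniture and walls round the work are solid. World frame = base frame: x ahead of the robot, y to its left, z up, the work surface at z = 0. Lengths are in m, angles in rad, forces in N, time in s.
With the tool pointing down it reaches from about 0.35 to 0.9 m from the base axis. Payload 8.1 kg.
Tool frame: the origin (TCP) lies between the finger pads, 19 mm behind the fingertips; this is the grasp point; z points along the fingers, y is the line along which they close (so a half turn about z gives the same grasp; the last joint's range is limited). The gripper opens to 92 mm and grips with 3 to 60 N. Pads are 19 mm wide; open, the fingers measure 130 mm over their backs; the gripper's body (75 mm by 190 mm) begins 47 mm behind the grasp point.
Start: joints at [-1.247, 0.434, 0.025, 1.573, -0.012, 1.134, -0.075], TCP at [0.259, 0.569, 0.246] pointing down, gripper open.
Joint ranges: [-2.62, 2.62], [-0.44, 2.09], [-1.27, 1.32], [0.08, 2.57], [-1.32, 4.46], [0.12, 2], [-2.74, 2.74]. Speed limits (rad/s): [2.22, 2.22, 3.01, 3.01, 3.14, 3.14, 3.14].

### API

Orientations are given as a unit quaternion [w, x, y, z].
In Python, from plant import r gives the robot as it stands.
- The arm moves only by the tool jog_arm, never from a script. Its argument "plan" is a list of rows, each a list of 4 numbers: the shift along the world's x, y, z in mm, then the turn about the world's z in rad. A call has 1 to 20 rows; each row shifts and turns the commanded pose from where the row before left it; what a row does not reach is not made up. A row lasts 1/12 s, in which the tool goes at most 41.7 mm and 7.16 degrees, less where a joint would pass 70% of its speed; a pose out of reach is approached as far as the arm can. A call is refused whole if a number of a shift passes 41.7 or a number of a turn 0.125, either way. A call with a gripper value outside its range is refused whole. "jaw" is the opening, from -1 (shut) to 1 (fully open), set as the call begins (left out, the last holds). The fingers move at their own pace and stop on an object; "squeeze" is the grip in N (left out, the last holds). Time passes only in rows, so rows that do not move let the fingers close. It gives the time, the measured TCP pose, the force, the opening and the grip force at its end, in the units of the state.
- r.get_obs(): the state, without advancing time (a new reading comes with each control period).
- r.capture(name): name is "scene" or "side" or "wrist"; returns the picture (420x560x3 uint8, red, green, blue); there is no depth.
- r.camera_model(name): a dict with "fx", "fy", "cx", "cy" (pixels), "k1" (the pictures are not rectified: a ray, as slopes to the right and down, at radius r is drawn at 1 + k1 r^2 times it, then the intrinsics apply), "view" (4x4, takes a point from world to camera coordinates); the wrist camera has in their place "tool_from_camera" (4x4, takes a point from camera to tool coordinates, whose origin is the TCP and whose axes are the flange's). Camera axes: x right, y down, z forward; pixel columns grow to the right and rows downward; lengths in m; the calibration is good to about 2 mm. A picture is of the moment at which its call begins: read the wrist's pose just before it. camera_model takes no time and is no camera call.
- r.finish_job(): hands the job in; it is judged then, once.
The state is a dict: "time_s": time; "joints": joint angles; "qvel": joint speeds; "joint_torque": joint torques, N m; "tool_pos": TCP position; "eef_rot": TCP orientation; "wrist_force": force on the tool from outside, world axes, zero at the start; "wrist_torque": the same for the moment, N m; "opening": finger opening in m; "grip_force": force on a finger pad.
Only numpy, scipy, OpenCV 4.12 (cv2) and the standard library are available. Lean on these libraries where they do the work, as an engineer would, in place of code of your own. Each camera call takes 0.05 s, during which the arm holds its last target. There are 200 camera calls.

### The job

Get the black coffee leveller out from the back of the wooden tool stand: first clear the tamper, the needle tool and the dosing cup in front of it onto the black rubber tray at the side, then take the leveller over to the middle of the round cork coaster, and only after that put the other three back on the stand, each standing centred on the very cork spot it came from. Keep everything upright and leave the two cups and the kitchen timer alone.

Things in the scene. Friction and masses are not known exactly. Their poses are not given: they have to be found in the camera images.
- tool_stand: fixed low wooden stand, 200 (its x) x 264 (its y) mm, top 12 mm above its origin (on the worktop under its centre). Front spots: 66 mm cork rounds at x -45, y -85, 0, +85 mm, one tool centred on each, which one varies. Leveller's spot: x +45, y 0, between two dark wooden cheeks (62 mm along x, inner faces at y -38 and +38, tops 46 mm above the worktop), open to front and back
- tamper: coffee tamper, 90 mm tall: round steel base 58 mm across and 22 mm high, rosewood bulb handle about 39 mm across above it, widest about 70 mm up; 0.42 kg; origin at the centre of its underside, z up. Starts on one of the front spots of the stand
- needle_tool: stirring tool with needles, 96 mm tall: round wooden foot 36 mm across, thin needles, dark red-brown knob on top, about 28 mm across at 75 mm up, where it is gripped; origin at the centre of its underside, z up. Starts on one of the front spots
- dosing_cup: open pale metal cup, round, 60 mm across and 60 mm tall; origin at the centre of its underside, z up. Starts on one of the front spots
- leveller: flat black round puck (coffee distribution tool), 61 mm across, 35 mm tall, 0.3 kg; origin at the centre of its underside, z up. Starts at the back of the stand in the niche, room for fingers only in front of and behind it along the stand's x
- side_tray: fixed black rubber tray lying on the worktop to the left or the right of the stand, 130 (its x) x 300 (its y) x 12 mm with a low rim; origin on the worktop under its centre; the floor inside lies 4 mm above the worktop
- coaster: fixed round cork coaster with a dark ring, 104 mm across, 5 mm thick, on the other side of the stand; origin on the worktop under its centre
- mustard_cup: bystander: mustard-yellow espresso cup, 63 mm across, 82 mm with its ear, 56 mm tall, behind the stand to the left; origin under the middle of its length with ear
- kitchen_timer: bystander: red and white round kitchen timer, 62 mm across, 48 mm tall, far to the left near the front edge of the worktop; origin under its centre
- blue_cup: bystander: dark blue-grey espresso cup, 63 mm across, 82 mm with its ear, 56 mm tall, far to the right near the front edge of the worktop; origin under the middle of its length with ear

How it is judged:
On the way, in this order (a step that is already met when the one before it is completed fails the run):
1. tamper, needle tool and dosing cup all stand on the rubber tray, the leveller still in its place (x of tamper in the frame of side_tray between -0.055 and 0.055 m and y of tamper in the frame of side_tray between -0.14 and 0.14 m and z of each of tamper, needle_tool, dosing_cup in the frame of side_tray below 0.01 m and angle between each of tamper, needle_tool, dosing_cup's own z axis and vertical below 0.15 rad and x of needle_tool in the frame of side_tray between -0.055 and 0.055 m and y of needle_tool in the frame of side_tray between -0.14 and 0.14 m and x of dosing_cup in the frame of side_tray between -0.055 and 0.055 m and y of dosing_cup in the frame of side_tray between -0.14 and 0.14 m and distance of leveller from where it was at the start of the episode below 0.02 m), for 0.2 s.
2. the leveller stands in the middle of the coaster, the three tools still on the tray (x of tamper in the frame of side_tray between -0.055 and 0.055 m and y of tamper in the frame of side_tray between -0.14 and 0.14 m and z of each of tamper, needle_tool, dosing_cup in the frame of side_tray below 0.01 m and angle between each of tamper, needle_tool, dosing_cup's own z axis and vertical below 0.15 rad and x of needle_tool in the frame of side_tray between -0.055 and 0.055 m and y of needle_tool in the frame of side_tray between -0.14 and 0.14 m and x of dosing_cup in the frame of side_tray between -0.055 and 0.055 m and y of dosing_cup in the frame of side_tray between -0.14 and 0.14 m and horizontal distance between leveller and coaster below 0.013 m and z of leveller in the frame of coaster below 0.009 m and angle between leveller's own z axis and vertical below 0.12 rad), for 0.2 s.
At the end, for the whole second after the job is handed in: the leveller stands upright on the coaster, within 13 mm of its middle; tamper, needle tool and dosing cup each stand upright on the stand within 14 mm of where that very tool stood at the start; all released and at rest (horizontal distance between leveller and coaster below 0.013 m and z of leveller in the frame of coaster below 0.009 m and angle between each of leveller, tamper, needle_tool, dosing_cup's own z axis and vertical below 0.12 rad and distance of each of tamper, needle_tool, dosing_cup from where it was at the start of the episode below 0.014 m and linear speed of each of tamper, needle_tool, dosing_cup, leveller below 0.03 m/s and contact force between each of tamper, needle_tool, dosing_cup, leveller and the fingers below 0.1 N); the robot touches nothing.
It fails at once if a bystander (cup or timer) is shifted by over 20 mm or tipped (distance of any of mustard_cup, blue_cup, kitchen_timer from where it was at the start of the episode above 0.02 m or angle between any of mustard_cup, blue_cup, kitchen_timer's own z axis and vertical above 0.3 rad).
It fails at once if a coffee tool is tipped over (angle between any of tamper, needle_tool, dosing_cup, leveller's own z axis and vertical above 0.6 rad).
It also fails if it takes over 136 s, if anything falls off the work surface, if the arm or the gripper's body presses on something with over 40 N, if the wrist force passes 120 N, or if a joint passes its speed limit or range.

## Working session

There is one attempt and no reset: what is moved stays moved. The work goes in short steps, Python scripts to look and compute and a tool call to move; the robot and the scene stay as the last step left them, time stands still between calls to the robot, and variables do not carry over. Pictures are saved under pics/ and viewed, at most 14 in all, crops included, and the job is handed in when it is done.

Besides the shell and the picture viewer there is one more tool, called after ">>>" as name([rows], argument=value, ...), one row to a line, values as JSON. jog_arm: Moves the arm, as the interface text tells. Its arguments: {"type":"object","properties":{"plan":{"type":"array","items":{"type":"array","items":{"type":"number"}}},"jaw":{"type":"number"},"squeeze":{"type":"number"}},"required":["plan"]}

```bash
ls; mkdir -p pics; cat > h.py <<'E'
import numpy as np, cv2
from plant import r
from scipy.spatial.transform import Rotation as R
def cap(n,f):
    o=r.get_obs(); im=r.capture(n); cv2.imwrite('pics/'+f+'.png',im[:,:,::-1]); return o,im
def cam(n,o=None):
    m=r.camera_model(n)
    if n=='wrist':
        T=np.eye(4); q=o['eef_rot']; T[:3,:3]=R.from_quat([q[1],q[2],q[3],q[0]]).as_matrix(); T[:3,3]=o['tool_pos']
        C=T@np.array(m['tool_from_camera'])
    else: C=np.linalg.inv(np.array(m['view']))
    return m,C
def ray(n,uv,o=None):
    m,C=cam(n,o); d=np.array([(uv[0]-m['cx'])/m['fx'],(uv[1]-m['cy'])/m['fy']]); s=d.copy()
    for _ in range(20): s=d/(1+m['k1']*(s@s))
    v=C[:3,:3]@np.array([s[0],s[1],1]); return C[:3,3],v
def onz(n,uv,z,o=None):
    c,v=ray(n,uv,o); return c+v*(z-c[2])/v[2]
def tri(rays):
    A=0;b=0
    for c,v in rays:
        v=v/np.linalg.norm(v);P=np.eye(3)-np.outer(v,v);A=A+P;b=b+P@c
    p=np.linalg.solve(A,b); return p
def proj(n,p,o=None):
    m,C=cam(n,o); q=np.linalg.inv(C)@np.append(p,1); s=q[:2]/q[2]; s=s*(1+m['k1']*(s@s)); return np.array([s[0]*m['fx']+m['cx'],s[1]*m['fy']+m['cy']])
E
python3 - <<'E'
from h import *
for n in ['scene','side','wrist']:
    o,_=cap(n,n+'0'); m,C=cam(n,o); print(n,m['fx'],m['k1'],C.round(3).tolist())
print(o)
E
```

```text
pics
scene 461.6816706349283 0.02953406809119824 [[0.666, -0.588, 0.459, -0.122], [-0.746, -0.516, 0.422, -0.64], [-0.011, -0.623, -0.782, 1.236], [0.0, 0.0, 0.0, 1.0]]
side 510.5071626112375 -0.0025047200962976363 [[-0.999, 0.032, -0.041, 0.622], [0.052, 0.525, -0.849, 1.427], [-0.005, -0.85, -0.526, 0.928], [0.0, 0.0, 0.0, 1.0]]
wrist 308.50224931664457 -0.06621946244537141 [[0.415, 0.87, 0.268, 0.185], [0.91, -0.396, -0.123, 0.602], [-0.001, 0.295, -0.955, 0.384], [0.0, 0.0, 0.0, 1.0]]
{'time_s': 0.1, 'joints': array([-1.24656898,  0.43517365,  0.02497936,  1.57400885, -0.01160764,
        1.13398539, -0.07509823]), 'qvel': array([ 0.00131197, -0.0018736 ,  0.00138231, -0.00293207, -0.00024061,
       -0.00134254,  0.00029456]), 'joint_torque': array([ 3.75834235e-03, -6.69125247e+01,  9.88288186e-01, -3.15149868e+01,
       -6.05213223e-02,  3.73201794e-02,  4.81545999e-05]), 'tool_pos': array([0.25860914, 0.56851407, 0.24480979]), 'eef_rot': array([-8.92360039e-05,  2.11834506e-01,  9.77305291e-01, -7.09466620e-04]), 'wrist_force': array([-0.04212583,  0.61904747, -0.64943118]), 'wrist_torque': array([-0.04043784, -0.03836133, -0.0537417 ]), 'grip_force': 0.0, 'opening': 0.09206896695165946}
```

View pics/scene0.png

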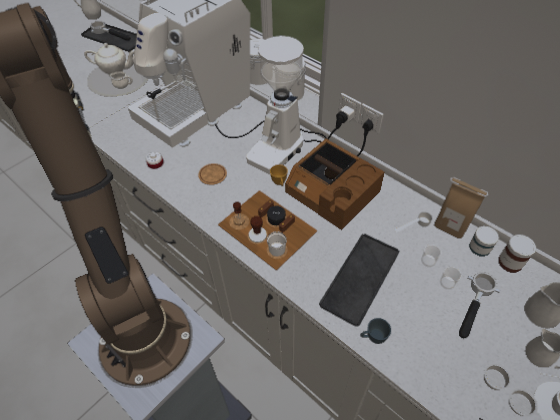

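View pics/side0.png

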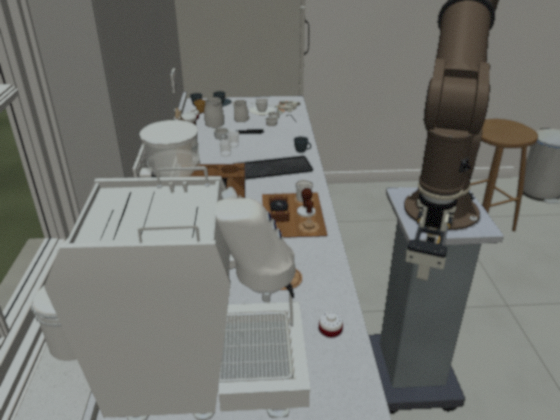

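Scene view: stand at about (268,228) with the needle tool (238,213), tamper (257,230), cup (277,245) and leveller (277,213). The tray is at (360,278) on the right and the coaster at (212,174) on the left. The side view confirms the layout.

```bash
python3 - <<'E'
from h import *
P={'stand L':(219,228,.012),'B':(265,193,.012),'R':(316,232,.012),'F':(277,266,.012),'coaster':(212,174,.005),
'trayBL':(364,235,.012),'BR':(399,250,.012),'FR':(359,323,.012),'FL':(321,307,.012),'timer':(154,159,.03),'blue':(378,330,.03),'mustard':(278,175,.03),
'lev':(277,213,.047),'needle':(237,206,.1),'tamp':(257,223,.1),'cup':(278,239,.07)}
for k,(u,v,z) in P.items(): print(k,onz('scene',(u,v),z).round(3))
E
```

```text
stand L [0.394 0.123 0.012]
B [0.604 0.113 0.012]
R [ 0.592 -0.126  0.012]
F [ 0.413 -0.118  0.012]
coaster [0.547 0.323 0.005]
trayBL [ 0.685 -0.25   0.012]
BR [ 0.71  -0.366  0.012]
FR [ 0.428 -0.416  0.012]
FL [ 0.395 -0.305  0.012]
timer [0.445 0.518 0.03 ]
blue [ 0.438 -0.47   0.03 ]
mustard [0.685 0.124 0.03 ]
lev [0.547 0.003 0.047]
needle [0.454 0.088 0.1  ]
tamp [ 0.447 -0.006  0.1  ]
cup [ 0.461 -0.08   0.07 ]
```

>>> jog_arm([
  [15, -33, 4, -0.0715],
  [15, -33, 4, -0.0715],
  [15, -33, 4, -0.0715],
  [15, -33, 4, -0.0715],
  [15, -33, 4, -0.0715],
  [15, -33, 4, -0.0715],
  [15, -33, 4, -0.0715],
  [15, -33, 4, -0.0715],
  [15, -33, 4, -0.0715],
  [15, -33, 4, -0.0715],
  [15, -33, 4, -0.0715],
  [15, -33, 4, -0.0715],
  [15, -33, 4, -0.0715],
  [15, -33, 4, -0.0715],
  [15, -33, 4, -0.0715],
  [15, -33, 4, -0.0715],
  [0, 0, 0, 0],
  [0, 0, 0, 0],
])

```text
time_s: 1.65
tool_pos: [0.4992, 0.0387, 0.3096]
eef_rot: [0.0, 0.709, 0.705, -0.0]
wrist_force: [0.2, 1.4, -0.2]
opening: 0.092
grip_force: 0.0
```

```bash
python3 - <<'E'
from h import *
import pickle
o,im=cap('wrist','w1'); print(o['time_s'],o['tool_pos'],o['eef_rot'],o['joints'].round(2),cam('wrist',o)[1].round(3).tolist())
pickle.dump((o,im),open('w1.pkl','wb'))
E
```

```text
1.65 [0.49920407 0.03869908 0.30963124] [ 3.41459882e-04  7.08739125e-01  7.05470573e-01 -7.98814014e-05] [-0.62  0.18  0.52  1.8  -0.09  1.18 -0.08] [[1.0, -0.005, -0.002, 0.499], [-0.005, -0.955, -0.296, 0.119], [-0.0, 0.296, -0.955, 0.449], [0.0, 0.0, 0.0, 1.0]]
```

View pics/w1.png

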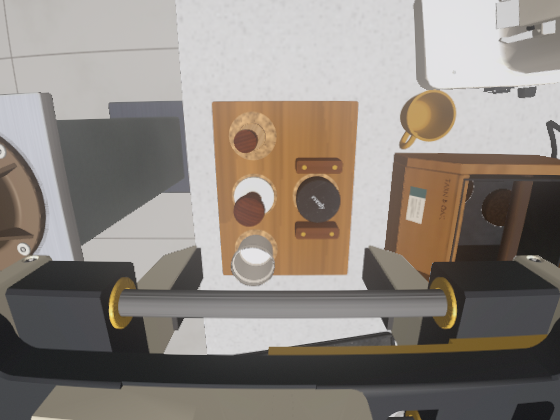

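Wrist view: needle knob (246,141), tamper bulb (249,210), cup rim (254,260), leveller (318,199), stand corners (214,101), (358,101), (350,276) and (220,276). The wooden box's front edge is near column 395–410.

>>> jog_arm([
  [0, -40, 0, 0],
  [0, -40, 0, 0],
  [0, -40, 0, 0],
  [0, 0, 0, 0],
  [0, 0, 0, 0],
])

```text
time_s: 2.12
tool_pos: [0.4983, -0.08, 0.3094]
eef_rot: [-0.0, 0.708, 0.706, -0.0]
wrist_force: [0.2, 0.5, 0.4]
opening: 0.0917
grip_force: 0.0
```

```bash
python3 - <<'E'
from h import *
import pickle
o,im=cap('wrist','w2'); print(o['time_s'],o['tool_pos'])
pickle.dump((o,im),open('w2.pkl','wb'))
E
```

```text
2.1167 [ 0.49825175 -0.08002336  0.30940674]
```

View pics/w2.png

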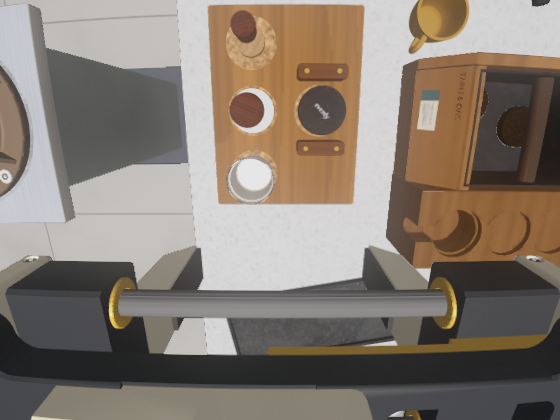

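```bash
cat > meas.py <<'E'
from h import *
import pickle
D=[pickle.load(open(f'w{i}.pkl','rb')) for i in (1,2)]
def blob(im,lo,hi,roi,k=3):
    x0,y0,x1,y1=roi; hs=cv2.cvtColor(im[y0:y1,x0:x1],cv2.COLOR_RGB2HSV)
    m=cv2.inRange(hs,np.array(lo),np.array(hi)); 
    if lo[0]==0 and hi[0]<15: m|=cv2.inRange(hs,np.array((165,)+tuple(lo[1:])),np.array((180,)+tuple(hi[1:])))
    m=cv2.morphologyEx(m,cv2.MORPH_OPEN,np.ones((k,k)))
    c=max(cv2.findContours(m,cv2.RETR_EXTERNAL,cv2.CHAIN_APPROX_NONE)[0],key=cv2.contourArea)
    return c.reshape(-1,2)+[x0,y0]
def ell(c):
    (u,v),(a,b),t=cv2.fitEllipse(cv2.convexHull(c.astype(np.int32)));return np.array((u,v)),(round(a,1),round(b,1))
if __name__=='__main__':
    for n,lo,hi,rois in [('lev',(0,0,0),(180,120,70),[(290,172,350,222),(290,80,350,139)]),
      ('tamp',(0,90,20),(12,255,120),[(225,190,275,235),(225,80,275,140)]),
      ('needle',(0,90,20),(12,255,120),[(228,120,265,160),(225,5,262,50)])]:
        es=[];
        for (o,im),roi in zip(D,rois):
            c=blob(im,lo,hi,roi); e=ell(c); es.append(e[0]); print(n,e[0].round(1),e[1],cv2.contourArea(c.astype(np.int32)))
        print('  tri',tri([ray('wrist',e,o) for e,(o,_) in zip(es,D)]).round(4))
    # stand
    for (o,im),roi in zip(D,[(200,85,370,290),(200,0,370,215)]):
        c=blob(im,(5,90,80),(22,255,255),roi,5); b=cv2.boxPoints(cv2.minAreaRect(c.astype(np.int32)))
        p=cv2.approxPolyDP(cv2.convexHull(c.astype(np.int32)),8,True).reshape(-1,2)
        print('stand px',p.tolist())
        for q in p: print('   ',onz('wrist',q,.012,o).round(4))
E
python3 meas.py
python3 - <<'E'
from h import *
import pickle
D=[pickle.load(open(f'w{i}.pkl','rb')) for i in (1,2)]
def T(a,b): return tri([ray('wrist',a,D[0][0]),ray('wrist',b,D[1][0])]).round(3)
print('cheek screw UL',T((306,164),(307,69)),'UR',T((334,165),(340,70)),'LL',T((303,231),(307,148)),'box label corner',T((413,186),(423,92)), T((447,178),(461,73)))
print('needle foot?, box top', onz('wrist',(392,250),0,D[1][0]))
E
python3 - <<'E'
import cv2
a=cv2.imread('pics/w1.png')[220:300,200:370];b=cv2.imread('pics/w2.png')[0:215,200:370]
import numpy as np
s=np.vstack([a,b]);cv2.imwrite('pics/c1.png',cv2.resize(s,None,fx=2,fy=2,interpolation=cv2.INTER_CUBIC))
E
```

```text
cheek screw UL [0.529 0.056 0.037] UR [0.568 0.055 0.039] LL [ 0.529 -0.041  0.032] box label corner [0.671 0.03  0.053] [0.696 0.048 0.091]
needle foot?, box top [ 0.6724704  -0.20509063  0.        ]Traceback (most recent call last):
  File "meas.py", line 19, in <module>
    c=blob(im,lo,hi,roi); e=ell(c); es.append(e[0]); print(n,e[0].round(1),e[1],cv2.contourArea(c.astype(np.int32)))
  File "meas.py", line 9, in blob
    c=max(cv2.findContours(m,cv2.RETR_EXTERNAL,cv2.CHAIN_APPROX_NONE)[0],key=cv2.contourArea)
ValueError: max() iterable argument is empty
```

View pics/c1.png

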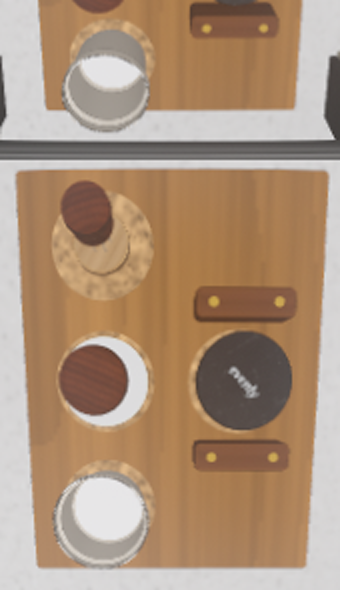

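Crop of w2 (2× scale): needle knob, tamper bulb over its bright base, cup rim, leveller on its cork, and two cheeks with brass screws are all clear. The stand is slightly trapezoidal from lens perspective.

```bash
sed -i 's/(0,0,0),(180,120,70)/(0,0,0),(180,110,85)/; s/(0,90,20),(12,255,120)/(0,110,20),(11,255,125)/g' meas.py; python3 - <<'E'
from meas import *
for i,(u,v) in [(0,(318,190)),(1,(320,105)),(0,(249,210)),(1,(247,110)),(0,(246,141)),(1,(242,24))]:
    im=D[i][1]; print(u,v,im[v,u],cv2.cvtColor(im,cv2.COLOR_RGB2HSV)[v,u])
E
python3 meas.py
```

```text
318 190 [80 71 66] [11 45 80]
320 105 [84 75 71] [ 9 39 84]
249 210 [119  80  67] [  7 111 119]
247 110 [113  76  64] [  7 111 113]
246 141 [123  79  64] [  8 122 123]
242 24 [115  79  67] [  8 106 115]
lev [316.8 198.6] (43.1, 44.3) 1385.5
lev [321.  107.4] (41.5, 47.6) 1189.0
  tri [0.5456 0.0104 0.0443]
tamp [253.3 211.8] (19.1, 26.4) 206.0
tamp [249.8 107.9] (23.9, 31.4) 400.5
  tri [0.463  0.0087 0.0974]
needle [245.1 141.4] (21.1, 21.9) 248.5
needle [244.   27.3] (16.4, 22.8) 190.0
  tri [0.4571 0.0909 0.091 ]
stand px [[356, 102], [346, 273], [224, 274], [213, 102]]
    [0.5986 0.1367 0.012 ]
    [ 0.599  -0.1209  0.012 ]
    [ 0.4048 -0.1216  0.012 ]
    [0.4054 0.1377 0.012 ]
stand px [[362, 6], [352, 201], [219, 202], [209, 6]]
    [0.599  0.1363 0.012 ]
    [ 0.5998 -0.1204  0.012 ]
    [ 0.4039 -0.1213  0.012 ]
    [0.4051 0.1368 0.012 ]
```

```bash
sed -i 's/(180,110,85)/(180,110,95)/; s/(0,110,20),(11,255,125)/(0,85,20),(10,255,140)/g' meas.py; python3 meas.py | head -9
python3 - <<'E'
from meas import *
# cup: rim ellipse from non-wood pale pixels
es=[]
for (o,im),roi in zip(D,[(222,228,285,284),(215,140,285,206)]):
    c=blob(im,(0,0,85),(180,70,255),roi); e=ell(c); es.append(e[0]); print(e,cv2.boundingRect(c.astype(np.int32)),onz('wrist',e[0],.072,o).round(4))
# rim from crop readings: w1 rim box x 231..274.5,y 247..285 ; w2 x 226..275, y 157.. 204
print(tri([ray('wrist',e,o) for e,(o,_) in zip(es,D)]).round(4))
E
```

```text
lev [317.1 199.3] (43.0, 46.3) 1499.0
lev [321.5 109.9] (46.8, 48.8) 1744.5
  tri [0.5471 0.0075 0.0374]
tamp [248.8 210.4] (29.7, 31.2) 684.5
tamp [246.3 109.5] (33.1, 34.0) 847.5
  tri [0.4572 0.0073 0.0868]
needle [245.1 140.7] (22.2, 23.4) 385.5
needle [243.3  25.9] (23.9, 32.6) 572.5
  tri [0.4569 0.0919 0.0922]
(array([252.49530029, 291.19616699]), (63.5, 112.4)) (222, 235, 63, 49) [ 0.4559 -0.1157  0.072 ]
(array([247.68771362, 192.36407471]), (70.3, 78.9)) (215, 155, 70, 51) [ 0.4538 -0.0922  0.072 ]
[ 0.4621 -0.0767  0.1345]
```

```bash
python3 - <<'E'
from meas import *
e=[(252.7,265.5),(250.2,180.5)]
print(tri([ray('wrist',a,o) for a,(o,_) in zip(e,D)]).round(4),[onz('wrist',a,.072,o).round(4) for a,(o,_) in zip(e,D)])
# tray corners from scene camera + side, box minAreaRect
for n,roi in (('scene',(315,225,405,330)),('side',(235,150,320,182))):
    im=r.capture(n); c=blob(im,(0,0,0),(180,120,90),roi); p=cv2.approxPolyDP(cv2.convexHull(c.astype(np.int32)),6,True).reshape(-1,2)
    for q in p: print(n,q,onz(n,q,.012).round(3))
# coaster
for n,roi in (('scene',(190,155,235,192)),('side',(270,265,308,292))):
    im=r.capture(n); c=blob(im,(3,60,60),(25,255,255),roi); e=ell(c); print(n,e,onz(n,e[0],.005).round(4),cv2.boundingRect(c.astype(np.int32)))
E
```

```text
[ 0.4571 -0.0779  0.0675] [array([ 0.4577, -0.0756,  0.072 ]), array([ 0.4575, -0.077 ,  0.072 ])]
scene [367 235] [ 0.691 -0.257  0.012]
scene [397 254] [ 0.694 -0.369  0.012]
scene [354 325] [ 0.414 -0.409  0.012]
scene [320 301] [ 0.408 -0.291  0.012]
side [311 167] [ 0.407 -0.307  0.012]
side [244 178] [ 0.664 -0.235  0.012]
side [245 162] [ 0.66  -0.365  0.012]
side [303 156] [ 0.428 -0.403  0.012]
scene (array([212.08760071, 173.75831604]), (20.4, 28.1)) [0.5483 0.3241 0.005 ] (199, 164, 28, 21)
side (array([295.89743042, 278.9692688 ]), (9.9, 16.3)) [0.5184 0.3393 0.005 ] (291, 271, 11, 16)
```

>>> jog_arm([
  [-21, 2, -20, 0],
  [-20, 1, -30, 0],
  [0, 0, -40, 0],
  [0, 0, -40, 0],
  [0, 0, -40, 0],
  [0, 0, -30, 0],
  [0, 0, -25, 0],
  [0, 0, -15, 0],
  [0, 0, -10, 0],
  [0, 0, 0, 0],
  [0, 0, 0, 0],
], jaw=1, squeeze=15)

```text
time_s: 3.28
tool_pos: [0.4579, -0.0756, 0.0597]
eef_rot: [-0.0, 0.707, 0.707, -0.0]
wrist_force: [-0.0, 0.1, 1.6]
opening: 0.0919
grip_force: 0.0
```

>>> jog_arm([
  [0, 0, 0, 0],
  [0, 0, 0, 0],
  [0, 0, 0, 0],
  [0, 0, 0, 0],
  [0, 0, 0, 0],
  [0, 0, 0, 0],
  [0, 0, 0, 0],
  [0, 0, 0, 0],
], jaw=-1)

```text
time_s: 3.95
tool_pos: [0.4579, -0.076, 0.0598]
eef_rot: [0.0, 0.707, 0.707, 0.0]
wrist_force: [-1.6, 0.3, 6.4]
opening: 0.0591
grip_force: 15.0
```

>>> jog_arm([
  [0, 0, 10, 0],
  [0, 0, 25, 0],
  [0, 0, 35, 0],
  [0, 0, 35, 0],
  [5, -20, 35, 0],
  [10, -25, 30, 0],
  [15, -30, 20, 0],
  [15, -30, 10, 0],
  [10, -20, 0, 0],
  [0, 0, 0, 0],
  [0, 0, 0, 0],
  [0, 0, 0, 0],
])

```text
time_s: 4.95
tool_pos: [0.512, -0.2005, 0.2593]
eef_rot: [-0.001, 0.707, 0.707, -0.0]
wrist_force: [-0.8, 0.6, -1.6]
opening: 0.0588
grip_force: 15.0
```

```bash
python3 - <<'E'
from h import *
import pickle
o,im=cap('wrist','w3'); print(o['time_s'],o['tool_pos'],o['grip_force'],o['wrist_force'])
pickle.dump((o,im),open('w3.pkl','wb'))
E
```

```text
4.95 [ 0.5120255  -0.20046546  0.25930875] 15.0000408757478 [-0.83627469  0.64760034 -1.62258785]
```

View pics/w3.png

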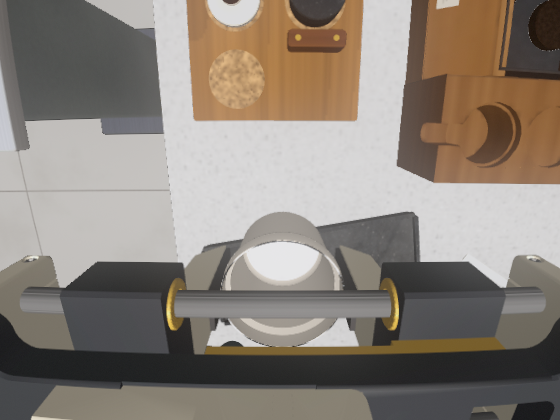

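The tray's near-stand edge runs from (207,246) to (415,213), the freed cork spot is at (237,79), and the cup is held.

```bash
python3 - <<'E'
from meas import *
o,im=pickle.load(open('w3.pkl','rb'))
a=onz('wrist',(206,247),.012,o);b=onz('wrist',(415,213),.012,o);print(a,b,np.linalg.norm(b-a),np.arctan2(*(b-a)[[1,0]]))
print('spot',onz('wrist',(237,79.5),.012,o))
d=(b-a)/np.linalg.norm(b-a); n=np.array([d[1],-d[0],0]); c=(a+b)/2+n*.065; print('centre',c)
for s in(-.115,-.01,0,.095,.115): print(s,c+d*s)
E
```

```text
[ 0.40633761 -0.29172772  0.012     ] [ 0.68736015 -0.24306952  0.012     ] 0.28520394138645344 0.17144713646695273
spot [ 0.45783574 -0.07847572  0.012     ]
centre [ 0.55793843 -0.33144565  0.012     ]
-0.115 [ 0.44462445 -0.35106562  0.012     ]
-0.01 [ 0.54808504 -0.33315174  0.012     ]
0 [ 0.55793843 -0.33144565  0.012     ]
0.095 [ 0.65154562 -0.31523785  0.012     ]
0.115 [ 0.6712524  -0.31182568  0.012     ]
```

>>> jog_arm([
  [-14, -20, 0, 0],
  [-18, -38, 0, 0],
  [-18, -38, -10, 0],
  [-14, -32, -30, 0],
  [-7, -20, -40, 0],
  [0, 0, -40, 0],
  [0, 0, -35, 0],
  [0, 0, -25, 0],
  [0, 0, -15, 0],
  [0, 0, -6, 0],
  [0, 0, -4, 0],
  [0, 0, -2, 0],
  [0, 0, 0, 0],
  [0, 0, 0, 0],
])

```text
time_s: 6.17
tool_pos: [0.4451, -0.3429, 0.06]
eef_rot: [0.001, 0.707, 0.707, 0.0]
wrist_force: [1.0, -0.9, -0.4]
opening: 0.0589
grip_force: 15.0
```

>>> jog_arm([
  [0, 0, 0, 0],
  [0, 0, 0, 0],
  [0, 0, 0, 0],
  [0, 0, 0, 0],
  [0, 0, 20, 0],
  [0, 0, 40, 0],
  [0, 0, 40, 0],
  [0, 0, 40, 0],
  [0, 30, 40, 0],
  [0, 35, 0, 0],
  [0, 0, 0, 0],
  [0, 0, 0, 0],
], jaw=1)

```text
time_s: 7.17
tool_pos: [0.4451, -0.2805, 0.2327]
eef_rot: [0.0, 0.706, 0.708, 0.001]
wrist_force: [-0.1, -0.2, 0.3]
opening: 0.0919
grip_force: 0.0
```

```bash
python3 - <<'E'
from h import *
import pickle
o,im=cap('wrist','w4'); print(o['time_s'],o['tool_pos'],o['grip_force'],o['wrist_force'])
pickle.dump((o,im),open('w4.pkl','wb'))
E
```

```text
7.1667 [ 0.44513055 -0.28050386  0.23269269] 0.0 [-0.14834544 -0.22052151  0.27793348]
```

View pics/w4.png

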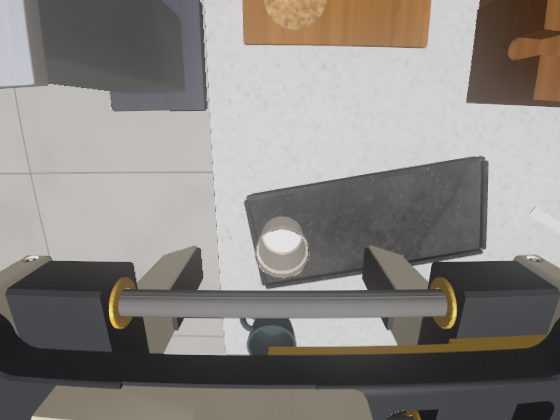

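The cup stands upright on the tray at (283,245). The tray corners are (246,198), (486,158), (486,249) and (266,287).

```bash
python3 - <<'E'
from meas import *
o,im=pickle.load(open('w4.pkl','rb'))
P=[onz('wrist',q,.01,o) for q in ((246,198),(486,158),(486,249),(266,287))]
for p in P: print(p.round(4))
a=sum(P)/4; print(a,np.linalg.norm(P[1]-P[0]),np.linalg.norm(P[2]-P[1]),np.arctan2(*(P[1]-P[0])[[1,0]]),np.arctan2(*(P[2]-P[3])[[1,0]]))
# cup rim ellipse
print('cup',onz('wrist',(283,257),.06,o), o['tool_pos'])
E
```

```text
[ 0.4006 -0.296   0.01  ]
[ 0.69   -0.2449  0.01  ]
[ 0.714  -0.3643  0.01  ]
[ 0.4233 -0.4187  0.01  ]
[ 0.55698461 -0.33098704  0.01      ] 0.2938369334074237 0.12176374837319791 0.17493000588391225 0.18526134496902558
cup [ 0.44559115 -0.35045484  0.06      ] [ 0.44513055 -0.28050386  0.23269269]
```

>>> jog_arm([
  [2, 15, 0, 0],
  [2, 28, 0, 0],
  [2, 32, 0, 0],
  [2, 34, 0, 0],
  [2, 34, 0, 0],
  [2, 34, 0, 0],
  [0, 34, 0, 0],
  [0, 32, 0, 0],
  [0, 26, -10, 0],
  [0, 20, -25, 0],
  [0, 0, -30, 0],
  [0, 0, 0, 0],
  [0, 0, 0, 0],
], squeeze=30)

```text
time_s: 8.3
tool_pos: [0.4555, 0.0048, 0.1664]
eef_rot: [-0.001, 0.708, 0.706, -0.002]
wrist_force: [0.2, -0.5, 0.4]
opening: 0.0915
grip_force: 0.0
```

>>> jog_arm([
  [2, 3, -20, 0],
  [0, 0, -25, 0],
  [0, 0, -22, 0],
  [0, 0, -12, 0],
  [0, 0, -6, 0],
  [0, 0, 0, 0],
  [0, 0, 0, 0],
])

```text
time_s: 8.88
tool_pos: [0.4594, 0.0085, 0.0834]
eef_rot: [0.0, 0.708, 0.707, 0.0]
wrist_force: [-0.1, -0.7, 0.5]
opening: 0.0917
grip_force: 0.0
```

>>> jog_arm([
  [0, 0, 0, 0],
  [0, 0, 0, 0],
  [0, 0, 0, 0],
  [0, 0, 0, 0],
  [0, 0, 0, 0],
  [0, 0, 0, 0],
  [0, 0, 0, 0],
  [0, 0, 0, 0],
  [0, 0, 0, 0],
], jaw=-1)

```text
time_s: 9.63
tool_pos: [0.4582, 0.0093, 0.0822]
eef_rot: [-0.0, 0.707, 0.707, -0.0]
wrist_force: [-2.2, -0.3, 2.2]
opening: 0.0371
grip_force: 30.1
```

>>> jog_arm([
  [0, 0, 10, 0],
  [0, 0, 25, 0],
  [0, 0, 30, 0],
  [0, 0, 30, 0],
  [0, -10, 15, 0],
  [6, -20, 5, 0],
  [9, -27, 0, 0],
  [9, -30, 0, 0],
  [9, -30, 0, 0],
  [9, -30, 0, 0],
  [9, -30, 0, 0],
  [9, -30, 0, 0],
  [9, -30, 0, 0],
  [9, -30, 0, 0],
  [9, -30, 0, 0],
  [9, -25, 0, 0],
  [3, -15, 0, 0],
  [0, 0, 0, 0],
  [0, 0, 0, 0],
])

```text
time_s: 11.22
tool_pos: [0.5566, -0.3284, 0.1971]
eef_rot: [-0.001, 0.708, 0.706, -0.001]
wrist_force: [0.5, 0.2, -3.3]
opening: 0.0369
grip_force: 30.0
```

>>> jog_arm([
  [0, -2, -25, 0],
  [0, 0, -30, 0],
  [0, 0, -30, 0],
  [0, 0, -20, 0],
  [0, 0, -10, 0],
  [0, 0, -5, 0],
  [0, 0, -2, 0],
  [0, 0, 0, 0],
  [0, 0, 0, 0],
])

```text
time_s: 11.97
tool_pos: [0.5582, -0.33, 0.0767]
eef_rot: [0.001, 0.707, 0.707, 0.0]
wrist_force: [-0.1, -0.3, -3.3]
opening: 0.0371
grip_force: 30.0
```

>>> jog_arm([
  [0, 0, -2, 0],
  [0, 0, -0.5, 0],
  [0, 0, 0, 0],
  [0, 0, 0, 0],
])

```text
time_s: 12.3
tool_pos: [0.5582, -0.3305, 0.0742]
eef_rot: [0.001, 0.707, 0.707, 0.0]
wrist_force: [-2.0, -0.1, 6.1]
opening: 0.0371
grip_force: 30.0
```

>>> jog_arm([
  [0, 0, 0, 0],
  [0, 0, 0, 0],
  [0, 0, 0, 0],
  [0, 0, 0, 0],
  [0, 0, 10, 0],
  [0, 0, 25, 0],
  [0, 0, 30, 0],
  [0, 0, 30, 0],
  [0, 0, 20, 0],
  [-4, 15, 10, 0],
  [-8, 28, 0, 0],
  [-8, 34, 0, 0],
  [-8, 36, 0, 0],
  [-8, 36, 0, 0],
  [-8, 36, 0, 0],
  [-8, 36, 0, 0],
  [-8, 36, 0, 0],
  [-8, 36, 0, 0],
  [0, 0, 0, 0],
  [0, 0, 0, 0],
], jaw=0.6)

```text
time_s: 13.97
tool_pos: [0.4893, -0.0343, 0.1983]
eef_rot: [-0.0, 0.705, 0.709, 0.001]
wrist_force: [-0.1, -0.8, 0.1]
opening: 0.0734
grip_force: 0.0
```

>>> jog_arm([
  [-6, 18, 0, 0],
  [-8, 28, 0, 0],
  [-8, 30, 0, 0],
  [-6, 28, 0, 0],
  [-4, 23, -15, 0],
  [0, 0, -25, 0],
  [0, 0, -25, 0],
  [0, 0, 0, 0],
  [0, 0, 0, 0],
], squeeze=12)

```text
time_s: 14.72
tool_pos: [0.4573, 0.0887, 0.1327]
eef_rot: [-0.0, 0.708, 0.706, -0.001]
wrist_force: [0.4, -0.4, -0.0]
opening: 0.0734
grip_force: 0.0
```

>>> jog_arm([
  [0, 4, -15, 0],
  [0, 0, -18, 0],
  [0, 0, -9, 0],
  [0, 0, -3, 0],
  [0, 0, 0, 0],
  [0, 0, 0, 0],
])

```text
time_s: 15.22
tool_pos: [0.4581, 0.0939, 0.0887]
eef_rot: [0.0, 0.707, 0.707, 0.0]
wrist_force: [-0.4, 0.5, 1.2]
opening: 0.0738
grip_force: 0.0
```

>>> jog_arm([
  [0, 0, 0, 0],
  [0, 0, 0, 0],
  [0, 0, 0, 0],
  [0, 0, 0, 0],
  [0, 0, 0, 0],
  [0, 0, 0, 0],
  [0, 0, 0, 0],
  [0, 0, 0, 0],
], jaw=-1)

```text
time_s: 15.88
tool_pos: [0.4575, 0.0943, 0.0878]
eef_rot: [0.0, 0.707, 0.707, -0.0]
wrist_force: [-0.2, -0.2, -0.3]
opening: 0.0284
grip_force: 12.0
```

>>> jog_arm([
  [0, 0, 10, 0],
  [0, 0, 25, 0],
  [0, 0, 35, 0],
  [0, -10, 35, 0],
  [3, -20, 25, 0],
  [6, -28, 5, 0],
  [7, -32, 0, 0],
  [7, -32, 0, 0],
  [8, -32, 0, 0],
  [8, -32, 0, 0],
  [8, -32, 0, 0],
  [10, -32, 0, 0],
  [12, -32, 0, 0],
  [15, -32, 0, 0],
  [18, -32, 0, 0],
  [22, -28, 0, 0],
  [25, -20, 0, 0],
  [25, -10, 0, 0],
  [0, 0, 0, 0],
  [0, 0, 0, 0],
])

```text
time_s: 17.55
tool_pos: [0.6317, -0.3102, 0.2224]
eef_rot: [-0.0, 0.707, 0.707, -0.001]
wrist_force: [-0.3, 1.4, 0.0]
opening: 0.0282
grip_force: 12.0
```

>>> jog_arm([
  [10, -1, 0, 0],
  [14, -1, -10, 0],
  [9, 0, -25, 0],
  [0, 0, -30, 0],
  [0, 0, -30, 0],
  [0, 0, -22, 0],
  [0, 0, -12, 0],
  [0, 0, -6, 0],
  [0, 0, -2, 0],
  [0, 0, 0, 0],
  [0, 0, 0, 0],
])

```text
time_s: 18.47
tool_pos: [0.6651, -0.3122, 0.0876]
eef_rot: [0.001, 0.707, 0.707, 0.0]
wrist_force: [-0.1, -0.7, -0.0]
opening: 0.0282
grip_force: 12.0
```

>>> jog_arm([
  [0, 0, -5, 0],
  [0, 0, -2, 0],
  [0, 0, -0.5, 0],
  [0, 0, 0, 0],
  [0, 0, 0, 0],
])

```text
time_s: 18.88
tool_pos: [0.6655, -0.3121, 0.0796]
eef_rot: [0.001, 0.707, 0.707, 0.001]
wrist_force: [-0.2, 0.9, 5.2]
opening: 0.028
grip_force: 12.1
```

>>> jog_arm([
  [0, 0, 0, 0],
  [0, 0, 0, 0],
  [0, 0, 0, 0],
  [0, 0, 0, 0],
  [0, 0, 10, 0],
  [0, 0, 25, 0],
  [0, 0, 30, 0],
  [0, 0, 30, 0],
  [0, 5, 25, 0],
  [-6, 12, 15, 0],
  [-10, 12, 10, 0],
  [-10, 12, 0, 0],
  [-10, 8, 0, 0],
  [-10, 0, 0, 0],
  [-10, 0, 0, 0],
  [-10, 0, 0, 0],
  [0, 0, 0, 0],
  [0, 0, 0, 0],
], jaw=0.4)

```text
time_s: 20.38
tool_pos: [0.5984, -0.2629, 0.2241]
eef_rot: [0.0, 0.707, 0.707, 0.0]
wrist_force: [1.1, -0.8, 0.4]
opening: 0.0645
grip_force: 0.0
```

```bash
python3 - <<'E'
from h import *
import pickle
o,im=cap('wrist','w5'); print(o['time_s'],o['tool_pos'],o['grip_force'],o['wrist_force'])
pickle.dump((o,im),open('w5.pkl','wb'))
E
```

```text
20.3833 [ 0.59843612 -0.26289895  0.2241088 ] 0.0 [ 1.06718297 -0.77099879  0.39470089]
```

View pics/w5.png

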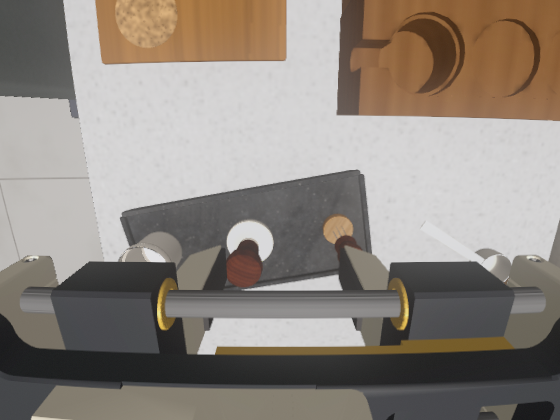

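All three tools stand on the tray: cup (150,255), tamper (250,243), needle foot (338,231). Next is the leveller.

>>> jog_arm([
  [-6, 10, 0, 0],
  [-7, 22, 0, 0],
  [-7, 28, 0, 0],
  [-7, 30, 0, 0],
  [-7, 30, 0, 0],
  [-7, 30, 0, 0],
  [-5, 30, 0, 0],
  [-5, 30, 0, 0],
  [0, 30, 0, 0],
  [0, 22, -20, 0],
  [0, 9, -30, 0],
  [0, 0, -30, 0],
  [0, 0, -15, 0],
  [0, 0, 0, 0],
  [0, 0, 0, 0],
], jaw=1, squeeze=30)

```text
time_s: 21.68
tool_pos: [0.5477, 0.0082, 0.1281]
eef_rot: [-0.0, 0.707, 0.707, -0.001]
wrist_force: [0.5, 0.3, 1.2]
opening: 0.0917
grip_force: 0.0
```

>>> jog_arm([
  [0, 0, -20, 0],
  [0, 0, -25, 0],
  [0, 0, -22, 0],
  [0, 0, -14, 0],
  [0, 0, -8, 0],
  [0, 0, -3, 0],
  [0, 0, 0, 0],
  [0, 0, 0, 0],
])

```text
time_s: 22.35
tool_pos: [0.5485, 0.0082, 0.0374]
eef_rot: [0.001, 0.707, 0.707, 0.001]
wrist_force: [-0.5, -0.1, -0.5]
opening: 0.0914
grip_force: 0.0
```

>>> jog_arm([
  [0, 0, 0, 0],
  [0, 0, 0, 0],
  [0, 0, 0, 0],
  [0, 0, 0, 0],
  [0, 0, 0, 0],
  [0, 0, 0, 0],
  [0, 0, 0, 0],
  [0, 0, 0, 0],
], jaw=-1)

```text
time_s: 23.02
tool_pos: [0.5476, 0.0083, 0.0364]
eef_rot: [0.0, 0.707, 0.707, 0.0]
wrist_force: [0.4, -0.4, 2.8]
opening: 0.0601
grip_force: 30.0
```

>>> jog_arm([
  [0, 0, 8, 0],
  [0, 0, 18, 0],
  [0, 0, 28, 0],
  [0, 0, 35, 0],
  [0, 0, 38, 0],
  [0, 10, 35, 0],
  [0, 22, 25, 0],
  [0, 30, 10, 0],
  [0, 32, 0, 0],
  [0, 34, 0, 0],
  [0, 34, 0, 0],
  [0, 34, 0, 0],
  [0, 30, 0, 0],
  [0, 0, 0, 0],
  [0, 0, 0, 0],
])

```text
time_s: 24.27
tool_pos: [0.5463, 0.2365, 0.2327]
eef_rot: [-0.0, 0.706, 0.709, -0.001]
wrist_force: [-0.2, -0.8, -3.8]
opening: 0.0599
grip_force: 30.0
```

```bash
python3 - <<'E'
from h import *
import pickle
o,im=cap('wrist','w6'); print(o['time_s'],o['tool_pos'],o['eef_rot'],o['grip_force'],o['wrist_force'])
pickle.dump((o,im),open('w6.pkl','wb'))
E
```

```text
24.2667 [0.54629977 0.23648441 0.23267717] [-2.79364952e-04  7.05675731e-01  7.08534470e-01 -7.67818731e-04] 29.999447464942932 [-0.23305604 -0.84385071 -3.84153822]
```

>>> jog_arm([
  [0, 20, 0, 0],
  [0, 30, 0, 0],
  [0, 20, 0, 0],
  [0, 0, 0, 0],
  [0, 0, 0, 0],
])

```text
time_s: 24.73
tool_pos: [0.5472, 0.304, 0.233]
eef_rot: [0.0, 0.707, 0.707, -0.001]
wrist_force: [-0.5, -0.8, -3.1]
opening: 0.0599
grip_force: 30.0
```

```bash
python3 - <<'E'
from h import *
import pickle
o,im=cap('wrist','w7'); print(o['time_s'],o['tool_pos'],o['eef_rot'],o['grip_force'],o['wrist_force'])
pickle.dump((o,im),open('w7.pkl','wb'))
a=pickle.load(open('w6.pkl','rb'))[1]
cv2.imwrite('pics/c67.png',np.hstack([a[:,140:540],im[:,140:540]])[:,:,::-1])
E
```

```text
24.7333 [0.54719941 0.30396523 0.23299698] [ 1.46526358e-04  7.06976649e-01  7.07236665e-01 -5.44237895e-04] 29.999341070652008 [-0.49639899 -0.8285242  -3.13880099]
```

View pics/c67.png

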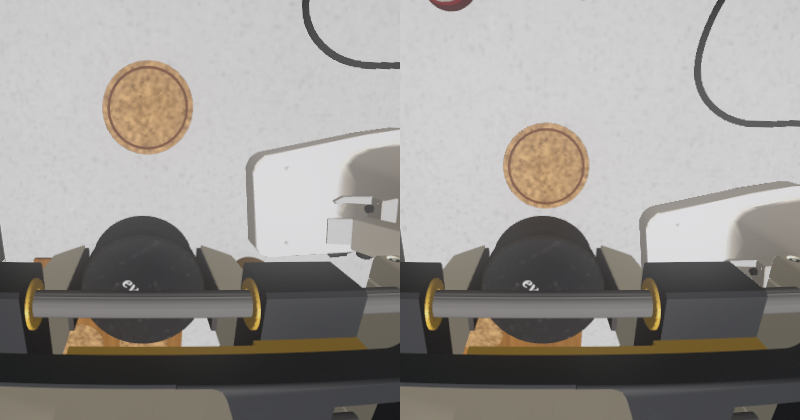

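The coaster is centred near (288,107) in w6 and (286,165) in w7, the leveller is held, and the white grinder base is to the right with its edge near column 387.

```bash
python3 - <<'E'
from meas import *
es=[]
for i,roi in ((6,(230,40,345,165)),(7,(230,110,345,212))):
    o,im=pickle.load(open(f'w{i}.pkl','rb')); c=blob(im,(3,60,60),(25,255,255),roi); e=ell(c); print(e,onz('wrist',e[0],.005,o).round(4)); es.append(ray('wrist',e[0],o))
    L=onz('wrist',(e[0][0]-e[1][0]/2,e[0][1]),.005,o);Rr=onz('wrist',(e[0][0]+e[1][0]/2,e[0][1]),.005,o);print('diam',np.linalg.norm(L-Rr))
print(tri(es))
o6=pickle.load(open('w6.pkl','rb'))[0]
print('grinder corner', tri([ray('wrist',(388,158),o6),ray('wrist',(382,215),o)]), onz('wrist',(388,158),0.05,o6))
E
```

```text
(array([287.2199707 , 106.87379456]), (89.9, 93.7)) [0.5504 0.3264 0.005 ]
diam 0.10220689011463602
(array([285.6723938 , 165.20550537]), (85.1, 85.5)) [0.5503 0.3271 0.005 ]
diam 0.10168345862424986
[0.550419   0.32650527 0.0011254 ]
grinder corner [0.66345794 0.27231415 0.02857895] [0.65574667 0.27512224 0.05      ]
```

>>> jog_arm([
  [3, 12, 0, 0],
  [0, 11, -15, 0],
  [0, 0, -30, 0],
  [0, 0, -35, 0],
  [0, 0, -35, 0],
  [0, 0, -30, 0],
  [0, 0, -20, 0],
  [0, 0, -10, 0],
  [0, 0, 0, 0],
  [0, 0, 0, 0],
])

```text
time_s: 25.62
tool_pos: [0.5507, 0.3271, 0.0583]
eef_rot: [0.0, 0.707, 0.707, -0.0]
wrist_force: [0.4, 0.0, -3.5]
opening: 0.0599
grip_force: 30.0
```

>>> jog_arm([
  [0, 0, -12, 0],
  [0, 0, -9, 0],
  [0, 0, -5, 0],
  [0, 0, -2, 0],
  [0, 0, -1, 0],
  [0, 0, 0, 0],
  [0, 0, 0, 0],
])

```text
time_s: 26.2
tool_pos: [0.5507, 0.3274, 0.0296]
eef_rot: [0.0, 0.707, 0.707, 0.0]
wrist_force: [-0.5, 0.2, -3.6]
opening: 0.0596
grip_force: 30.0
```

>>> jog_arm([
  [0, 0, -0.7, 0],
  [0, 0, 0, 0],
  [0, 0, 0, 0],
])

```text
time_s: 26.45
tool_pos: [0.5507, 0.3274, 0.0295]
eef_rot: [-0.0, 0.707, 0.707, 0.0]
wrist_force: [-1.6, -0.8, 6.0]
opening: 0.06
grip_force: 30.0
```

>>> jog_arm([
  [0, 0, 0, 0],
  [0, 0, 0, 0],
  [0, 0, 0, 0],
  [0, 0, 0, 0],
  [0, 0, 0, 0],
  [0, 0, 10, 0],
  [0, 0, 25, 0],
  [0, 0, 35, 0],
  [0, 0, 38, 0],
  [0, -10, 38, 0],
  [0, -20, 30, 0],
  [0, -25, 10, 0],
  [0, -25, 0, 0],
  [0, 0, 0, 0],
  [0, 0, 0, 0],
], jaw=1)

```text
time_s: 27.7
tool_pos: [0.5508, 0.2455, 0.2158]
eef_rot: [0.0, 0.708, 0.706, 0.001]
wrist_force: [0.8, 0.6, 0.4]
opening: 0.0915
grip_force: 0.0
```

```bash
python3 - <<'E'
from h import *
import pickle
from meas import blob,ell
o,im=cap('wrist','w8'); print(o['time_s'],o['tool_pos'])
c=proj('wrist',(.5503,.3268,.005),o); t=proj('wrist',(.5503,.3268,.040),o); print('coaster at',c,'lev top exp',t)
x,y=t.astype(int); e=ell(blob(im,(0,0,0),(180,110,100),(x-45,max(y-45,0),x+45,y+45))); print(e,onz('wrist',e[0],.036,o))
e=ell(blob(im,(3,60,60),(25,255,255),(x-70,max(y-70,0),x+70,y+80))); print(e,onz('wrist',e[0],.005,o))
E
```

```text
27.7 [0.55082565 0.24546221 0.21583883]
coaster at [282.04115358 114.91955924] lev top exp [282.02795982 114.81789087]
(array([281.47702026, 115.26638794]), (60.2, 62.3)) [0.54974879 0.32638327 0.036     ]
(array([282.16049194, 115.03082275]), (93.6, 96.8)) [0.55042964 0.32668208 0.005     ]
```

View pics/w8.png

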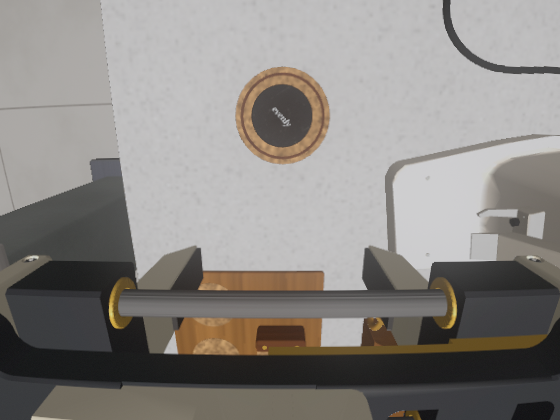

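The leveller sits centred on the coaster, at (281,115) against the coaster's (282,115). Now I return the tools, needle tool first.

>>> jog_arm([
  [0, -15, 2, 0],
  [0, -28, 2, 0],
  [0, -34, 0, 0],
  [0, -35, 0, 0],
  [0, -35, 0, 0],
  [0, -35, 0, 0],
  [0, -35, 0, 0],
  [0, -35, 0, 0],
  [0, -35, 0, 0],
  [0, -35, 0, 0],
  [0, -35, 0, 0],
  [2, -35, 0, 0],
  [5, -35, 0, 0],
  [10, -35, 0, 0],
  [15, -30, 0, 0],
  [20, -25, 0, 0],
  [20, -10, 0, 0],
  [20, 0, 0, 0],
  [0, 0, 0, 0],
  [0, 0, 0, 0],
], jaw=0.5, squeeze=12)

```text
time_s: 29.42
tool_pos: [0.643, -0.279, 0.2174]
eef_rot: [-0.001, 0.706, 0.708, -0.0]
wrist_force: [-0.5, 1.4, 0.2]
opening: 0.069
grip_force: 0.0
```

```bash
python3 - <<'E'
from meas import *
import pickle
o,im=cap('wrist','w9'); print(o['time_s'],o['tool_pos'],o['opening'])
pickle.dump((o,im),open('w9.pkl','wb'))
for p in ((.445,-.344,.064),(.558,-.331,.026),(.6655,-.312,.004)): print(proj('wrist',p,o))
E
```

```text
29.4167 [ 0.64302329 -0.27904622  0.21739279] 0.06904975347170503
[ 98.92396048 258.9727064 ]
[209.62301295 235.27009413]
[301.92803943 213.95120904]
```

View pics/w9.png

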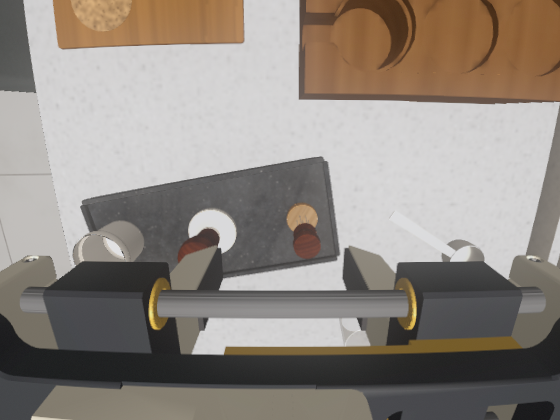

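The tools are where I left them, with the needle foot at about (302,219) and the knob at (306,240).

>>> jog_arm([
  [10, -15, 0, 0],
  [12, -18, 0, 0],
  [0, 0, -20, 0],
  [0, 0, -25, 0],
  [0, 0, -25, 0],
  [0, 0, -20, 0],
  [0, 0, 0, 0],
  [0, 0, 0, 0],
])

```text
time_s: 30.13
tool_pos: [0.6634, -0.312, 0.1282]
eef_rot: [-0.001, 0.707, 0.707, -0.0]
wrist_force: [0.1, 0.1, 0.7]
opening: 0.0687
grip_force: 0.0
```

>>> jog_arm([
  [2, 0, -15, 0],
  [0, 0, -18, 0],
  [0, 0, -10, 0],
  [0, 0, -5, 0],
  [0, 0, 0, 0],
  [0, 0, 0, 0],
])

```text
time_s: 30.63
tool_pos: [0.6667, -0.313, 0.0813]
eef_rot: [0.0, 0.707, 0.707, 0.0]
wrist_force: [-0.0, 0.3, 1.1]
opening: 0.0691
grip_force: 0.0
```

>>> jog_arm([
  [0, 0, 0, 0],
  [0, 0, 0, 0],
  [0, 0, 0, 0],
  [0, 0, 0, 0],
  [0, 0, 0, 0],
  [0, 0, 0, 0],
  [0, 0, 0, 0],
  [0, 0, 0, 0],
], jaw=-1)

```text
time_s: 31.3
tool_pos: [0.6664, -0.3127, 0.0806]
eef_rot: [0.0, 0.707, 0.707, -0.0]
wrist_force: [-0.3, 0.5, -0.4]
opening: 0.0285
grip_force: 12.0
```

>>> jog_arm([
  [0, 0, 10, 0],
  [0, 0, 25, 0],
  [0, 0, 35, 0],
  [0, 0, 35, 0],
  [-15, 5, 30, 0],
  [-22, 14, 0, 0],
  [-20, 26, 0, 0],
  [-18, 30, 0, 0],
  [-16, 31, 0, 0],
  [-15, 31, 0, 0],
  [-15, 31, 0, 0],
  [-15, 31, 0, 0],
  [-15, 31, 0, 0],
  [-15, 31, 0, 0],
  [-15, 31, 0, 0],
  [-15, 31, 0, 0],
  [-8, 31, 0, 0],
  [0, 20, 0, 0],
  [0, 0, 0, 0],
  [0, 0, 0, 0],
])

```text
time_s: 32.97
tool_pos: [0.4625, 0.0622, 0.2162]
eef_rot: [0.0, 0.706, 0.708, 0.0]
wrist_force: [0.3, -0.7, -1.4]
opening: 0.0284
grip_force: 12.0
```

>>> jog_arm([
  [-3, 14, 0, 0],
  [-2, 17, 0, 0],
  [0, 0, -20, 0],
  [0, 0, -30, 0],
  [0, 0, -30, 0],
  [0, 0, -20, 0],
  [0, 0, -10, 0],
  [0, 0, 0, 0],
  [0, 0, 0, 0],
])

```text
time_s: 33.72
tool_pos: [0.458, 0.0913, 0.1061]
eef_rot: [0.0, 0.708, 0.706, -0.0]
wrist_force: [0.2, -0.1, -1.2]
opening: 0.0282
grip_force: 12.0
```

>>> jog_arm([
  [0, 2, -7, 0],
  [0, 0, -6, 0],
  [0, 0, -3, 0],
  [0, 0, -1, 0],
  [0, 0, 0, 0],
  [0, 0, 0, 0],
])

```text
time_s: 34.22
tool_pos: [0.4575, 0.0943, 0.0887]
eef_rot: [0.0, 0.707, 0.707, 0.0]
wrist_force: [-1.3, -0.4, -0.2]
opening: 0.0283
grip_force: 12.0
```

>>> jog_arm([
  [0, 0, -0.5, 0],
  [0, 0, 0, 0],
])

```text
time_s: 34.38
tool_pos: [0.4577, 0.0943, 0.0884]
eef_rot: [0.0, 0.707, 0.707, 0.0]
wrist_force: [-0.9, 0.1, 3.8]
opening: 0.0286
grip_force: 12.1
```

>>> jog_arm([
  [0, 0, 0, 0],
  [0, 0, 0, 0],
  [0, 0, 0, 0],
  [0, 0, 0, 0],
  [0, 0, 10, 0],
  [0, 0, 25, 0],
  [0, 0, 35, 0],
  [0, -5, 35, 0],
  [5, -20, 10, 0],
  [9, -30, 0, 0],
  [9, -34, 0, 0],
  [9, -34, 0, 0],
  [9, -34, 0, 0],
  [9, -34, 0, 0],
  [9, -34, 0, 0],
  [9, -34, 0, 0],
  [9, -34, 0, 0],
  [9, -34, 0, 0],
  [0, 0, 0, 0],
  [0, 0, 0, 0],
], jaw=0.5, squeeze=30)

```text
time_s: 36.05
tool_pos: [0.5429, -0.2355, 0.2037]
eef_rot: [0.001, 0.709, 0.706, -0.001]
wrist_force: [-0.3, 0.9, -0.1]
opening: 0.0688
grip_force: 0.0
```

>>> jog_arm([
  [4, -20, 0, 0],
  [5, -30, 0, 0],
  [5, -28, 0, 0],
  [1, -17, 0, 0],
  [0, 0, -20, 0],
  [0, 0, -30, 0],
  [0, 0, -25, 0],
  [0, 0, -15, 0],
  [0, 0, 0, 0],
  [0, 0, 0, 0],
])

```text
time_s: 36.88
tool_pos: [0.5585, -0.3261, 0.1131]
eef_rot: [-0.001, 0.707, 0.708, -0.0]
wrist_force: [-0.2, -0.6, 0.4]
opening: 0.0688
grip_force: 0.0
```

>>> jog_arm([
  [0, -4, -14, 0],
  [0, 0, -13, 0],
  [0, 0, -7, 0],
  [0, 0, -3, 0],
  [0, 0, 0, 0],
  [0, 0, 0, 0],
])

```text
time_s: 37.38
tool_pos: [0.5585, -0.3318, 0.0761]
eef_rot: [-0.0, 0.707, 0.707, -0.0]
wrist_force: [0.1, 0.2, -0.2]
opening: 0.069
grip_force: 0.0
```

>>> jog_arm([
  [0, 0, 0, 0],
  [0, 0, 0, 0],
  [0, 0, 0, 0],
  [0, 0, 0, 0],
  [0, 0, 0, 0],
  [0, 0, 0, 0],
  [0, 0, 0, 0],
  [0, 0, 0, 0],
], jaw=-1)

```text
time_s: 38.05
tool_pos: [0.5583, -0.3318, 0.0762]
eef_rot: [-0.0, 0.707, 0.707, -0.0]
wrist_force: [-1.4, -0.0, 2.8]
opening: 0.0368
grip_force: 30.0
```

>>> jog_arm([
  [0, 0, 10, 0],
  [0, 0, 25, 0],
  [0, 0, 35, 0],
  [0, 0, 35, 0],
  [-3, 10, 20, 0],
  [-7, 20, 0, 0],
  [-9, 28, 0, 0],
  [-9, 31, 0, 0],
  [-9, 31, 0, 0],
  [-9, 31, 0, 0],
  [-9, 31, 0, 0],
  [-9, 31, 0, 0],
  [-9, 31, 0, 0],
  [-9, 31, 0, 0],
  [-9, 31, 0, 0],
  [-8, 25, 0, 0],
  [0, 0, 0, 0],
  [0, 0, 0, 0],
])

```text
time_s: 39.55
tool_pos: [0.4589, 0.0009, 0.2013]
eef_rot: [-0.0, 0.706, 0.708, 0.0]
wrist_force: [-0.2, -1.3, -5.0]
opening: 0.0372
grip_force: 30.0
```

>>> jog_arm([
  [0, 6, -15, 0],
  [0, 1, -28, 0],
  [0, 0, -28, 0],
  [0, 0, -20, 0],
  [0, 0, -10, 0],
  [0, 0, -5, 0],
  [0, 0, 0, 0],
  [0, 0, 0, 0],
])

```text
time_s: 40.22
tool_pos: [0.4602, 0.0057, 0.0958]
eef_rot: [0.0, 0.707, 0.707, 0.0]
wrist_force: [-0.5, -0.2, -4.5]
opening: 0.037
grip_force: 30.0
```

>>> jog_arm([
  [-1, 2, -6, 0],
  [0, 0, -3.5, 0],
  [0, 0, -2, 0],
  [0, 0, 0, 0],
  [0, 0, 0, 0],
])

```text
time_s: 40.63
tool_pos: [0.4588, 0.009, 0.0842]
eef_rot: [-0.0, 0.707, 0.707, 0.001]
wrist_force: [-1.9, 2.7, 5.3]
opening: 0.037
grip_force: 30.0
```

>>> jog_arm([
  [0, 0, 0, 0],
  [0, 0, 0, 0],
  [0, 0, 0, 0],
  [0, 0, 0, 0],
  [0, 0, 10, 0],
  [0, 0, 25, 0],
  [0, 0, 35, 0],
  [0, -5, 38, 0],
  [0, -20, 25, 0],
  [-2, -28, 10, 0],
  [-2, -32, 5, 0],
  [-2, -34, 0, 0],
  [-2, -34, 0, 0],
  [-2, -34, 0, 0],
  [-2, -34, 0, 0],
  [-2, -34, 0, 0],
  [0, -30, 0, 0],
  [0, 0, 0, 0],
  [0, 0, 0, 0],
], jaw=1, squeeze=15)

```text
time_s: 42.22
tool_pos: [0.4435, -0.2789, 0.2322]
eef_rot: [0.0, 0.709, 0.705, -0.0]
wrist_force: [0.3, 0.1, -0.2]
opening: 0.0921
grip_force: 0.0
```

```bash
python3 - <<'E'
from meas import *
import pickle
o,im=cap('wrist','w10'); print(o['time_s'],o['tool_pos'],o['opening'])
a=proj('wrist',(.445,-.344,.064),o); print(a)
x,y=a.astype(int); cr=im[max(0,y-80):y+60,x-100:x+100]; cv2.imwrite('pics/c10.png',cv2.resize(cr,None,fx=3,fy=3,interpolation=cv2.INTER_CUBIC)[:,:,::-1]); print(x-100,max(0,y-80))
import json
pickle.dump((o,im),open('w10.pkl','wb'))
E
```

```text
42.2167 [ 0.44348389 -0.27885521  0.23217166] 0.09209097098918256
[284.73705935 254.41071924]
184 174
```

View pics/c10.png

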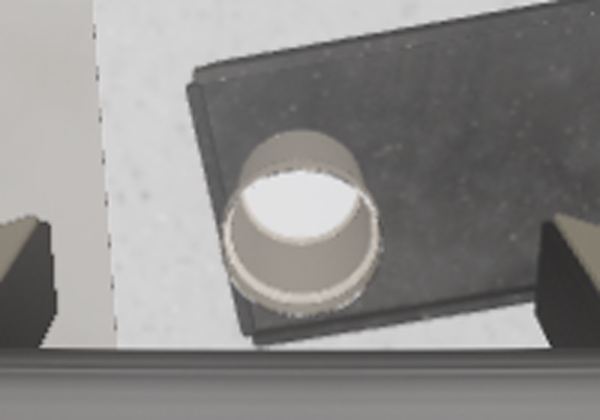

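The cup rim is centred at about (284.7,254.3) in full-image pixels, matching the predicted position to a fraction of a pixel.

>>> jog_arm([
  [1, -20, 0, 0],
  [1, -26, 0, 0],
  [0, -18, 0, 0],
  [0, 0, -20, 0],
  [0, 0, -35, 0],
  [0, 0, -35, 0],
  [0, 0, -30, 0],
  [0, 0, -20, 0],
  [0, 0, -10, 0],
  [0, 0, 0, 0],
  [0, 0, 0, 0],
])

```text
time_s: 43.18
tool_pos: [0.447, -0.3402, 0.0822]
eef_rot: [0.0, 0.707, 0.707, 0.0]
wrist_force: [-0.0, 0.2, 0.9]
opening: 0.0915
grip_force: 0.0
```

>>> jog_arm([
  [-1, -3, -12, 0],
  [0, 0, -10, 0],
  [0, 0, -5, 0],
  [0, 0, -2, 0],
  [0, 0, 0, 0],
  [0, 0, 0, 0],
])

```text
time_s: 43.68
tool_pos: [0.4454, -0.3438, 0.0526]
eef_rot: [-0.0, 0.707, 0.707, -0.0]
wrist_force: [-0.0, -0.3, -0.0]
opening: 0.0918
grip_force: 0.0
```

>>> jog_arm([
  [0, 0, 0, 0],
  [0, 0, 0, 0],
  [0, 0, 0, 0],
  [0, 0, 0, 0],
  [0, 0, 0, 0],
  [0, 0, 0, 0],
  [0, 0, 0, 0],
], jaw=-1)

```text
time_s: 44.27
tool_pos: [0.4455, -0.3438, 0.0526]
eef_rot: [0.0, 0.707, 0.707, 0.0]
wrist_force: [0.5, -0.6, 0.6]
opening: 0.0585
grip_force: 15.0
```

>>> jog_arm([
  [0, 0, 10, 0],
  [0, 0, 25, 0],
  [0, 0, 35, 0],
  [0, 0, 35, 0],
  [0, 10, 30, 0],
  [2, 24, 10, 0],
  [2, 30, 0, 0],
  [2, 32, 0, 0],
  [2, 32, 0, 0],
  [2, 32, 0, 0],
  [2, 32, 0, 0],
  [1, 30, 0, 0],
  [0, 20, 0, 0],
  [0, 0, 0, 0],
  [0, 0, 0, 0],
])

```text
time_s: 45.52
tool_pos: [0.4584, -0.1006, 0.1979]
eef_rot: [-0.0, 0.706, 0.708, 0.0]
wrist_force: [1.0, -0.6, -0.8]
opening: 0.0586
grip_force: 15.0
```

Target (0.458, -0.077, 0.0606).

>>> jog_arm([
  [0, 14, 0, 0],
  [0, 9, 0, 0],
  [0, 0, -20, 0],
  [0, 0, -30, 0],
  [0, 0, -30, 0],
  [0, 0, -22, 0],
  [0, 0, -12, 0],
  [0, 0, 0, 0],
  [0, 0, 0, 0],
])

```text
time_s: 46.27
tool_pos: [0.4581, -0.0796, 0.0835]
eef_rot: [-0.0, 0.708, 0.707, -0.001]
wrist_force: [0.7, -0.4, -1.4]
opening: 0.0591
grip_force: 15.0
```

>>> jog_arm([
  [0, 1.5, -10, 0],
  [0, 0, -7, 0],
  [0, 0, -4, 0],
  [0, 0, -1.5, 0],
  [0, 0, 0, 0],
  [0, 0, 0, 0],
])

```text
time_s: 46.77
tool_pos: [0.4586, -0.0773, 0.0612]
eef_rot: [0.0, 0.707, 0.707, 0.0]
wrist_force: [0.4, 0.1, -2.3]
opening: 0.0586
grip_force: 15.0
```

>>> jog_arm([
  [0, 0, -1, 0],
  [0, 0, 0, 0],
  [0, 0, 0, 0],
])

```text
time_s: 47.02
tool_pos: [0.4587, -0.0772, 0.0605]
eef_rot: [0.0, 0.707, 0.707, 0.0]
wrist_force: [-1.4, -0.4, 5.8]
opening: 0.0589
grip_force: 15.0
```

>>> jog_arm([
  [0, 0, 0, 0],
  [0, 0, 0, 0],
  [0, 0, 0, 0],
  [0, 0, 0, 0],
  [0, 0, 0, 0],
  [0, 0, 10, 0],
  [0, 0, 25, 0],
  [0, 0, 38, 0],
  [0, 0, 40, 0],
  [5, 0, 40, 0],
  [10, 0, 40, 0],
  [15, 0, 30, 0],
  [10, 0, 20, 0],
  [0, 0, 0, 0],
  [0, 0, 0, 0],
  [0, 0, 0, 0],
], jaw=1)

```text
time_s: 48.35
tool_pos: [0.4975, -0.0773, 0.3026]
eef_rot: [-0.0, 0.707, 0.707, -0.0]
wrist_force: [-0.1, -0.4, -0.3]
opening: 0.0921
grip_force: 0.0
```

```bash
python3 - <<'E'
from meas import *
o,im=cap('wrist','w11'); print(o['time_s'],o['tool_pos'])
cap('scene','s2')
for n,roi in (('tamp',None),):
  for q,z in (((.457,.0075,.0822)),.082),((.457,.0925,.0885),.0885):
    x,y=proj('wrist',q,o).astype(int); e=ell(blob(im,(0,85,20),(10,255,140),(x-28,max(0,y-28),x+28,y+28))); print(e,onz('wrist',e[0],z,o))
print(proj('wrist',(.4573,-.0775,.072),o))
E
```

```text
48.35 [ 0.49753594 -0.07732205  0.30262111]
(array([247.08013916, 110.43980408]), (33.8, 35.0)) [0.45721302 0.00890211 0.082     ]
(array([242.67703247,  26.18215561]), (24.5, 33.3)) [0.45569757 0.09351526 0.0885    ]
[250.31071584 184.12702933]
```

View pics/w11.png

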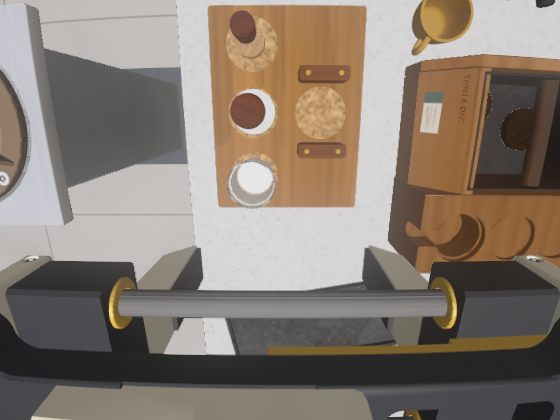

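All three tools stand on their own spots (needle 243,26; tamper 247,110; cup 251,183), upright and within about 2 mm of their starts. I'm handing in.

```bash
python3 -c "
from plant import r
print(r.finish_job())"
```

```text
the job is handed in; nothing more can be done
None
```

The job is handed in at about 48 s: by my last wrist-camera checks the leveller is centred on the coaster, the tamper, needle tool and dosing cup each stand upright within about 2 mm of their own starting spots, and no move was meant to come near the bystanders (the judge returned no result).

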